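Clear the repair kit's lid and hold it open

TASK

At the library's repair desk a capped vial has been left standing on the shut lid of the grey book-repair kit: stand it fully down in either free hole of the wooden vial block and let go of it, while the lid is still shut. Then lift the kit's lid by its bar handle and hold it open at 50 degrees for the colleague across the desk; it falls shut by itself, so finish while still holding it there with the fingers, with nothing else propping it. Leave the two vials already in the block and everything else on the desk where they are.

Things in the scene. Friction and masses are not known exactly. Their poses are not given: they have to be found in the camera images.
- vial_center (a point): centre of the vial that stands upright on the kit's lid: a cylinder 22 mm in diameter and 95 mm tall (white body, blue cap of the same diameter on its top 20 mm), 35 to 70 g; this point lies on its axis, 47.5 mm above its flat foot; its z axis points to the cap
- rack: fixed wooden vial block, 60 (x) by 200 (y) by 50 (z) mm, with a row of four round blind holes along its own y axis at y = -72, -24, +24 and +72 mm (holes 0, 1, 2, 3), each 28 mm in diameter (2 mm chamfer at the mouth) and 40 mm deep; holes 0 and 2 hold vials, holes 1 and 3 are free. Origin at the centre of its underside on the desk, z up. A vial that is fully down has its centre 57.5 mm above the desk and stands 55 mm out of the block
- rack_hole1 (a point): centre of the mouth of free hole 1, on the block's top face, 50 mm above the desk
- rack_hole3 (a point): centre of the mouth of free hole 3 (at the end of the row), on the block's top face, 50 mm above the desk
- kit_lid (a joint): opening angle of the kit's lid about its hinge, rad: 0 shut, grows as it opens, stop at 1.9; 50 degrees is 0.873. The hinge is free-running: let go below about 1.4 rad it falls shut, let go beyond that it falls right open
- kit: fixed grey plastic box, 160 (x) by 220 (y) by 90 (z) mm, origin at the centre of its underside on the desk, z up. Its own +x side is the hinge side (turned roughly towards the robot), its -x side is the side that opens (towards the colleague). The shut lid is a flat plate 160 by 220 by 6 mm whose top face is 96.5 mm above the desk, 0.2 to 0.33 kg
- kit_lid_hinge (a point): middle of the lid's hinge line: on the box's +x rim, 90.5 mm above the desk; the hinge line runs along the box's own y axis. The point's axes turn with the lid (its x lies in the lid and points from the free edge to the hinge, its z is the lid's outward normal)
- kit_lid_handle (a point): middle of the lid's handle: a steel bar of 11 mm diameter, 110 mm long, parallel to the hinge line, on two thin posts (8 mm in diameter, 42 mm either side of the middle) 35 mm above the lid's top face (131.5 mm above the desk while shut), 30 mm in from the lid's free edge and so 130 mm from the hinge line along the lid and 41 mm above the hinge line along the lid's normal. Same axes as the hinge point; the fingers can close across the round bar, which may turn between them
- spare_a_center (a point): centre of the vial standing in hole 0; the same as the vial on the lid; stays there
- spare_b_center (a point): centre of the vial standing in hole 2; the same as the vial on the lid; stays there
- glue_bottle: white glue bottle with a blue cap, 44 mm in diameter, 150 mm tall, upright, origin under its centre; leave alone
- spray_bottle: small clear spray bottle with a white cap, 36 mm in diameter, 120 mm tall, upright, origin under its centre; leave alone
- black_box: black carton, 70 by 200 by 50 mm, origin at the centre of its underside; leave alone
- mouse: black computer mouse, 100 by 58 by 30 mm, long axis x, origin at the centre of its underside; leave alone
- pen: blue pen, 150 mm long along its x axis, 9 mm thick, lying on the desk between the kit and the block; leave alone
- stapler: stapler, 140 by 36 by 55 mm, long axis x, origin at the centre of its underside; leave alone

How it is judged (in metres and radians):
On the way, in this order (a step that is already met when the one before it is completed fails the run):
1. the vial stands fully down in a free hole of the block, let go, while the lid is shut (((horizontal distance between vial_center and rack_hole1 below 0.008 m and z of vial_center in the frame of rack below 0.064 m and angle between vial_center's own z axis and vertical below 0.2 rad) or (horizontal distance between vial_center and rack_hole3 below 0.008 m and z of vial_center in the frame of rack below 0.064 m and angle between vial_center's own z axis and vertical below 0.2 rad)) and value of joint kit_lid below 0.1 rad and contact force between the fingers and vial below 0.05 N), for 0.2 s.
2. the lid is held by the fingers at 50 degrees (value of joint kit_lid between 0.75 and 0.995 rad and contact force between the fingers and kit_lid above 0.3 N), for 0.3 s.
At the end, for the whole second after the job is handed in: The lid stands still at 50 degrees (43 to 57 degrees) with the fingers bearing on it and no loose thing touching it, and the vial is fully down in hole 1 or 3 of the block (centre within 8 mm of the hole's axis and at most 64 mm above the desk, leaning under 11 degrees) (all of step 2 and ((horizontal distance between vial_center and rack_hole1 below 0.008 m and z of vial_center in the frame of rack below 0.064 m and angle between vial_center's own z axis and vertical below 0.2 rad) or (horizontal distance between vial_center and rack_hole3 below 0.008 m and z of vial_center in the frame of rack below 0.064 m and angle between vial_center's own z axis and vertical below 0.2 rad)) and not (velocity of joint kit_lid above 0.15 rad/s) and not (velocity of joint kit_lid below -0.15 rad/s) and contact force between each of glue_bottle, spray_bottle, black_box, mouse, pen, stapler, vial, spare_a, spare_b and kit_lid below 0.05 N); the arm keeps its last pose, push and grip.
It fails at once if a bottle, the black box, the mouse, the pen or the stapler is moved by more than 30 mm (distance of any of glue_bottle, spray_bottle, black_box, mouse, pen, stapler from where it was at the start of the episode above 0.03 m).
It fails at once if a vial already in the block is pulled up or out (moved by more than 15 mm) (distance of any of spare_a_center, spare_b_center from where it was at the start of the episode above 0.015 m).
It also fails if it takes over 54 s, if anything falls off the work surface, if the arm or the gripper's body presses on something with over 40 N, if the wrist force passes 120 N, or if a joint passes its speed limit or range.

ROBOT

A 6-joint arm with a two-finger parallel gripper is mounted at the origin on the work surface. World frame = base frame: x ahead of the robot, y to its left, z up, the work surface at z = 0. Lengths are in mm, angles in rad, forces in N, time in s.
With the tool pointing down it reaches from about 300 to 950 mm from the base axis. Payload 3.1 kg.
Tool frame: the origin (TCP) lies on the centre line of the jaws, within the pads' length; the fingertips stand env.tips_ahead ahead of it and the grasp point (between the pads) lies 3 mm ahead of it (env.tips_ahead is the distance from the TCP to the fingertips, in mm); x points along the fingers, y is the direction in which the jaws open and shut, and the axes are right-handed (so a half turn about x gives the same grasp; the last joint's range is limited). The gripper opens to 85 mm and grips with 20 to 120 N. Pads are 22 mm wide; open, the fingers measure 114 mm over their backs; the gripper's body (76 mm by 85 mm) begins 54 mm behind the grasp point. The pads swing forward as they close: fully open they stand 13 mm farther back than shut.
Start: joints at [-1.252, 0.308, 1.634, -0, 1.2, -0.07], TCP at [236.898, -578.369, 224.572] pointing down, gripper open.
Joint ranges: [-3.06, 3.06], [-0.79, 1.96], [0.05, 2.63], [-1.19, 4.34], [0.05, 2.64], [-2.94, 2.94]. Speed limits (rad/s): [2.79, 2.79, 3.14, 3.14, 3.14, 3.14].

INTERFACE

Orientations are given as a rotation vector (axis times angle).
In Python, from workcell import env gives the robot as it stands.
- The arm moves only by the tool play_rows, never from a script. Its argument "deltas" is one flat list of numbers, 4 for each row, row after row: the shift along the world's x, y, z in m, then the turn about the world's z in degrees. A call has 1 to 12 rows; each row shifts and turns the commanded pose from where the row before left it; what a row does not reach is not made up. A row lasts 1/12 s, in which the tool goes at most 41.7 mm and 7.16 degrees, less where a joint would pass 70% of its speed; a pose out of reach is approached as far as the arm can. A call with a gripper value outside its range is refused whole. "claw" is the closure, from 0 (fully open) to 1 (shut), set as the call begins (left out, the last holds). The fingers move at their own pace and stop on an object; "newtons" is the grip in N (left out, the last holds). Time passes only in rows, so rows that do not move let the fingers close. It gives the time, the measured TCP pose, the force and the opening at its end, in the units of the state.
- env.read_state(): the state, without advancing time (a new reading comes with each control period).
- env.capture(name): name is "scene" or "top"; returns the picture (384x512x3 uint8, blue, green, red); there is no depth.
- env.calibration(name): a dict with "fx", "fy", "cx", "cy" (pixels), "rvec" (rotation vector, rad) and "tvec" (3), from world to camera coordinates, as OpenCV has them. Camera axes: x right, y down, z forward; pixel columns grow to the right and rows downward; lengths in mm; the calibration is good to about 2 mm. A picture is of the moment at which its call begins. calibration takes no time and is no camera call.
- env.hand_in(): hands the job in, once; it reports no verdict.
Trained networks look in the newest picture that a camera, given by its name, has taken for a name from the list of things; names that differ only in an ending like _2 or _b are one class to them, and where a whole thing is asked for, a point or a joint stands for the part that bears it (a point fixed in the world has none). Each returns a list of dicts, best first, with "confidence" (0 to 1); they miss things now and then, are a little off and sometimes report something else, mostly with a low value. They report only what shows in the picture. A call takes as long as a camera call.
- env.find_in(camera, thing): "xyz" ([x, y, z] in mm, in the coordinates of the camera as it stood for that picture, good to about 4 mm: the middle of the surface that is visible of it).
- env.mark_of(camera, thing): "xyz" ([x, y, z] in mm, in the coordinates of the camera as it stood for that picture, good to about 4 mm: a listed point, or the origin of a listed thing).
The state is a dict: "t": time; "joint_pos": joint angles; "qd": joint speeds; "effort": joint torques, N m; "eef_pos": TCP position; "ee_rot": TCP orientation; "contact_force": force on the tool from outside, world axes, zero at the start; "torque": the same for the moment, N m; "grip_width": finger opening in mm.
Only numpy, scipy, OpenCV 4.12 (cv2) and the standard library are available. Lean on these libraries where they do the work, as an engineer would, in place of code of your own. Each camera call takes 0.05 s, during which the arm holds its last target. There are 200 camera calls.

## Working session

There is one attempt and no reset: what is moved stays moved. The work goes in short steps, Python scripts to look and compute and a tool call to move; the robot and the scene stay as the last step left them, time stands still between calls to the robot, and variables do not carry over. Pictures are saved under pics/ and viewed, about 8 in all and at most 12, crops included, and the job is handed in when it is done.

Besides the shell and the picture viewer there is one more tool, called as name(argument=value, ...) on one line, values as JSON. play_rows: Moves the arm, as the interface text tells. Its arguments: {"type":"object","properties":{"deltas":{"type":"array","items":{"type":"number"}},"claw":{"type":"number"},"newtons":{"type":"number"}},"required":["deltas"]}

```bash
mkdir -p pics
cat > h.py <<'E'
from workcell import env
import numpy as np, cv2
def cal(c):
    k=env.calibration(c); R=cv2.Rodrigues(np.array(k["rvec"],float))[0]; t=np.array(k["tvec"],float).ravel()
    K=np.array([[k["fx"],0,k["cx"]],[0,k["fy"],k["cy"]],[0,0,1]]); return K,R,t
def w(c,p):
    K,R,t=cal(c); return R.T@(np.array(p)-t)
def px(c,P):
    K,R,t=cal(c); q=K@(R@np.array(P,float)+t); return q[:2]/q[2]
def onz(c,uv,z):
    K,R,t=cal(c); d=R.T@np.linalg.inv(K)@np.array([uv[0],uv[1],1.]); o=-R.T@t; return o+d*(z-o[2])/d[2]
E
python3 - <<'E'
from h import *
for c in("scene","top"):
    im=env.capture(c); cv2.imwrite(f"pics/{c}0.png",cv2.resize(im,(800,600)))
    K,R,t=cal(c); print(c,K[0,0],(-R.T@t).round())
    for n in("vial_center","rack","rack_hole1","rack_hole3","kit","kit_lid_hinge","kit_lid_handle","spare_a_center","glue_bottle","spray_bottle","black_box","stapler"):
        print(n,[(w(c,d["xyz"]).round(1).tolist(),round(d["confidence"],2)) for d in env.mark_of(c,n)[:3]])
s=env.read_state();print(s,env.tips_ahead)
E
```

```text
scene 457.0706223266402 [1334. -889. 1126.]
vial_center [([484.1, 240.6, 141.7], 0.54), ([440.5, 237.2, 91.6], 0.45)]
rack [([514.6, -175.1, 1.3], 0.67)]
rack_hole1 [([505.8, -102.4, 53.1], 0.87), ([517.5, -198.3, 47.1], 0.83)]
rack_hole3 [([505.8, -102.4, 53.1], 0.87), ([517.5, -198.3, 47.1], 0.83)]
kit [([506.9, -101.3, 51.2], 0.48), ([479.8, 239.5, 140.8], 0.35)]
kit_lid_hinge [([439.4, 234.1, 90.7], 0.76)]
kit_lid_handle [([569.2, 213.6, 130.9], 0.94), ([757.6, -36.6, 1.7], 0.32)]
spare_a_center [([527.5, -245.3, 57.8], 0.5)]
glue_bottle [([758.0, -36.6, 3.3], 0.94), ([582.3, 495.4, 2.8], 0.46)]
spray_bottle [([757.5, 54.2, -1.2], 0.84)]
black_box [([480.3, -491.8, 4.9], 0.76)]
stapler [([583.3, 494.8, 0.7], 0.93)]
top 446.389746143655 [ 456.  -12. 1742.]
vial_center [([479.0, 236.8, 144.6], 0.56), ([514.4, -153.8, 57.7], 0.46), ([442.6, 233.4, 90.0], 0.36)]
rack [([516.2, -176.6, 1.4], 0.63)]
rack_hole1 [([519.1, -197.5, 49.6], 0.76), ([508.1, -108.8, 46.9], 0.58)]
rack_hole3 [([519.1, -197.5, 49.6], 0.76), ([508.1, -108.8, 46.9], 0.58)]
kit [([519.3, 221.4, 3.5], 0.72)]
kit_lid
[... 299 characters left out ...]
58.0, 51.9, -4.3], 0.65)]
{'t': 1.3, 'joint_pos': array([-1.25173227e+00,  3.08112800e-01,  1.63379691e+00, -2.31452562e-06,
        1.19966759e+00, -6.97157117e-02]), 'qd': array([ 4.64386327e-05,  1.84247165e-04, -1.08755268e-03, -1.04381448e-03,
       -2.45718301e-04, -1.20610610e-03]), 'effort': array([-2.72240341e-04, -4.15277588e+01, -2.77079147e+01, -5.00258966e-05,
        8.50177748e-04, -2.00650824e-06]), 'eef_pos': array([ 236.88241044, -578.3877746 ,  224.565513  ]), 'ee_rot': array([ 2.0082937 ,  0.39536982, -2.00829417]), 'contact_force': array([0.01723358, 0.3396998 , 0.13944349]), 'torque': array([-0.01805075, -0.00224551,  0.02929569]), 'grip_width': 85.42614248371889} 22.0
```

View pics/scene0.png

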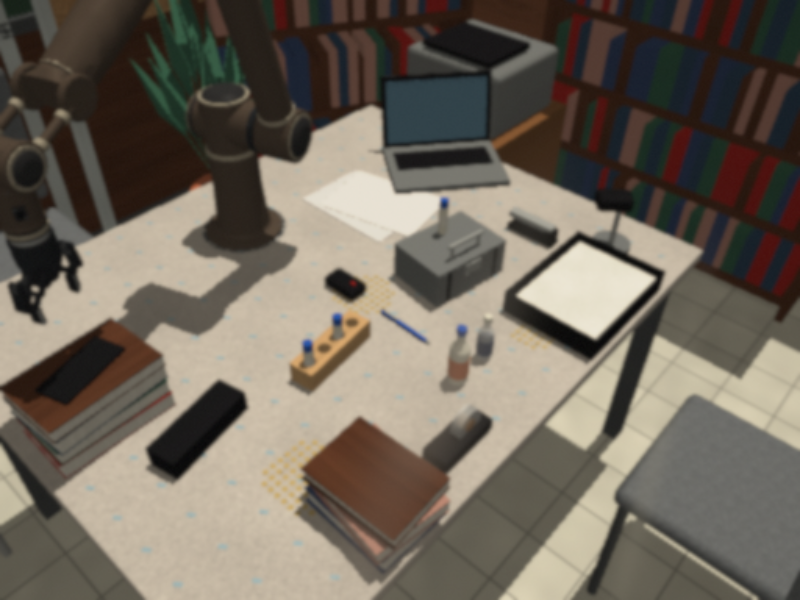

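View pics/top0.png

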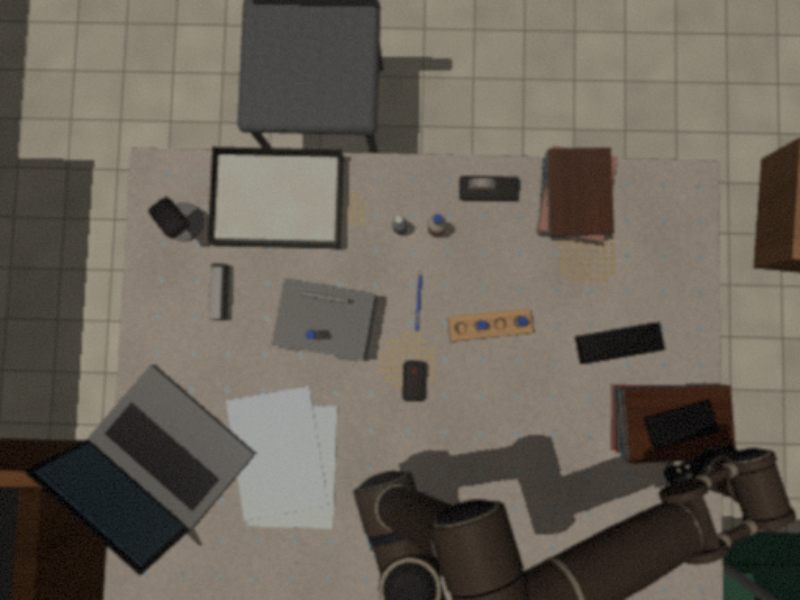

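The scene view shows the kit with the vial standing on its lid (about 443,215 in the 800x600 picture) and the bar handle at 463,243. The block is at 330,350, with vials in holes 0 and 2. The top view agrees: vial cap at 312,334, bar at 328,297, and the free holes at 500,324 (hole 1) and 461,328 (hole 3). Next I'll refine these by averaging.

```bash
cat > meas.py <<'E'
from h import *
from scipy.spatial.transform import Rotation as Ro
names={"vial_center":(481,238,144),"rack_hole1":(518,-198,50),"rack_hole3":(507,-105,50),"rack":(515,-176,0),"spare_a_center":(528,-247,57.5),"spare_b_center":(514.4,-154,57.5),"kit_lid_hinge":(441,235,90.5),"kit_lid_handle":(570,213,131.5),"kit":(519,221,0)}
for c in("scene","top"):
    acc={n:[] for n in names}
    for i in range(3):
        im=env.capture(c)
        for n,g in names.items():
            if n=="rack_hole3":continue
            for d in env.mark_of(c,n):
                p=w(c,d["xyz"])
                for m in ([n] if not n.startswith("rack_hole") else ["rack_hole1","rack_hole3"]):
                    if np.linalg.norm(p-names[m])<20: acc[m].append(p)
    for n in names:
        if acc[n]: a=np.array(acc[n]); print(c,n,len(a),a.mean(0).round(1),a.std(0).round(1))
    hsv=cv2.cvtColor(im,cv2.COLOR_BGR2HSV); m=cv2.inRange(hsv,(105,130,60),(130,255,255))
    for n,z in(("vial_center",181.5),("spare_a_center",95),("spare_b_center",95)):
        g=np.array(names[n],float); g[2]=z; u=px(c,g); wt=np.zeros(m.shape,np.uint8); cv2.circle(wt,tuple(int(round(v)) for v in u),9,255,-1)
        ys,xs=np.nonzero(m&wt)
        if len(xs): print(c,n,"cap px",len(xs),xs.mean().round(2),ys.mean().round(2),"exp",u.round(1),onz(c,(xs.mean(),ys.mean()),z).round(1))
s=env.read_state();print(s["t"],Ro.from_rotvec(s["ee_rot"]).as_matrix().round(3))
im=env.capture("top"); a=im[170:250,160:360]; cv2.imwrite("pics/topc.png",cv2.resize(a,(800,320),interpolation=cv2.INTER_CUBIC))
E
python3 meas.py
```

```text
scene vial_center 3 [481.8 237.8 141.6] [1.7 0.4 1.5]
scene rack_hole1 3 [ 519.  -196.8   47.7] [1.2 1.1 1.7]
scene rack_hole3 3 [ 504.3 -101.9   53.7] [1.5 1.5 0.7]
scene rack 3 [ 514.9 -174.4    1.4] [2.  1.8 1.9]
scene spare_a_center 3 [ 526.2 -245.8   56.3] [0.7 1.5 1. ]
scene spare_b_center 3 [ 511.4 -147.9   57.4] [1.  0.6 0.7]
scene kit_lid_hinge 3 [438.8 236.8  90.3] [1.  1.9 0. ]
scene kit_lid_handle 3 [568.6 214.7 132.3] [0.5 1.8 2. ]
scene kit 3 [5.170e+02 2.231e+02 1.000e-01] [0.9 0.9 1. ]
scene vial_center cap px 11 283.91 129.36 exp [283.8 130. ] [478.7 241.5 181.5]
scene spare_a_center cap px 21 196.48 220.67 exp [196.5 221.7] [ 524.5 -244.    95. ]
scene spare_b_center cap px 17 215.41 203.71 exp [214.7 204.9] [ 512.1 -148.6   95. ]
top vial_center 3 [481.8 234.6 145. ] [1.5 1.1 1.3]
top rack_hole1 3 [ 523.5 -200.4   48.5] [1.2 0.7 2.9]
top rack_hole3 2 [ 512.7 -109.    45.2] [0.4 0.6 0.1]
top rack 3 [ 514.8 -176.2   -0.9] [1.6 2.2 1.5]
top spare_a_center 3 [ 526.9 -249.3   58.3] [0.2 0.9 0.1]
top spare_b_center 3 [ 515.3 -155.4   58.3] [0.8 1.  0.6]
top kit_lid_hinge 3 [441.8 234.4  88. ] [1.8 1.2 0.4]
top kit_lid_handle 3 [573.  213.6 131.1] [1.5 2.3 1.6]
top kit 3 [519.7 218.5   3. ] [1.5 0.3 0.6]
top vial_center cap px 14 198.5 213.71 exp [198.1 213.9] [481.8 236.6 181.5]
top spare_a_center cap px 14 334.21 205.36 exp [333.7 204.9] [ 526.4 -248.8   95. ]
top spare_b_center cap px 12 308.33 207.75 exp [308.4 208. ] [ 515.3 -153.8   95. ]
4.0 [[-0.     0.379 -0.925]
 [ 0.    -0.925 -0.379]
 [-1.    -0.    -0.   ]]
```

```bash
cat > rack.py <<'E'
from h import *
from scipy.optimize import minimize
ms={}
for c in("scene","top"):
    hsv=cv2.cvtColor(env.capture(c),cv2.COLOR_BGR2HSV); m=cv2.inRange(hsv,(8,110,90),(25,255,255))
    u=px(c,(516,-176,30)); k=np.zeros(m.shape,np.uint8); cv2.circle(k,tuple(int(v) for v in u),50,255,-1)
    m=cv2.morphologyEx(m&k,cv2.MORPH_CLOSE,np.ones((3,3)))
    cs=max(cv2.findContours(m,0,2)[0],key=cv2.contourArea); h=np.zeros(m.shape); cv2.fillConvexPoly(h,cv2.convexHull(cs),1); ms[c]=h
def proj(c,p):
    x,y,a=p; ca,sa=np.cos(a),np.sin(a)
    P=[px(c,(x+ca*i*30-sa*j*100,y+sa*i*30+ca*j*100,z)) for i in(-1,1) for j in(-1,1) for z in(0,50)]
    H=cv2.convexHull((np.array(P,np.float32)))
    big=np.zeros((384*4,512*4),np.uint8); cv2.fillConvexPoly(big,np.round((H+.5)*4*16-8).astype(np.int32),255,shift=4)
    return cv2.resize(big,(512,384),interpolation=cv2.INTER_AREA)/255.
def cost(p,cs): return sum(np.abs(proj(c,p)-ms[c]).sum() for c in cs)
for cs in(["scene"],["top"],["scene","top"]):
    r=minimize(cost,[516.5,-175.6,.13],args=(cs,),method="Nelder-Mead",options=dict(initial_simplex=[[516,-176,.13],[522,-176,.13],[516,-169,.13],[516,-176,.2]]))
    x,y,a=r.x; print(cs,r.x.round(3),np.degrees(a).round(1),round(r.fun,1),[ms[c].sum() for c in cs],"h1",(x+24*np.sin(a),y-24*np.cos(a)),"h3",(x-72*np.sin(a),y+72*np.cos(a)))
E
python3 rack.py
```

```text
['scene'] [ 5.13644e+02 -1.70835e+02  1.91000e-01] 10.9 152.6 [np.float64(1158.0)] h1 (np.float64(518.1920062415454), np.float64(-194.3998629758487)) h3 (np.float64(499.9994290711573), np.float64(-100.13942516708677))
['top'] [ 5.18279e+02 -1.78634e+02  1.35000e-01] 7.7 78.7 [np.float64(791.0)] h1 (np.float64(521.5020259469542), np.float64(-202.41660878525562)) h3 (np.float64(508.61036126999574), np.float64(-107.28614583117944))Traceback (most recent call last):
  File "rack.py", line 17, in <module>
    r=minimize(cost,[516.5,-175.6,.13],args=(cs,),method="Nelder-Mead",options=dict(initial_simplex=[[516,-176,.13],[522,-176,.13],[516,-169,.13],[516,-176,.2]]))
    res = _minimize_neldermead(fun, x0, args, callback, bounds=bounds,
                               **options)
    fxcc = func(xcc)
    fx = function(np.copy(x), *(wrapper_args + args))
  File "rack.py", line 15, in cost
    def cost(p,cs): return sum(np.abs(proj(c,p)-ms[c]).sum() for c in cs)
                           ~~~^^^^^^^^^^^^^^^^^^^^^^^^^^^^^^^^^^^^^^^^^^^
  File "rack.py", line 15, in <genexpr>
    def cost(p,cs): return sum(np.abs(proj(c,p)-ms[c]).sum() for c in cs)
                                      ~~~~^^^^^
  File "rack.py", line 11, in proj
    P=[px(c,(x+ca*i*30-sa*j*100,y+sa*i*30+ca*j*100,z)) for i in(-1,1) for j in(-1,1) for z in(0,50)]
       ~~^^^^^^^^^^^^^^^^^^^^^^^^^^^^^^^^^^^^^^^^^^^^^
  File "h.py", line 9, in px
    K,R,t=cal(c); q=K@(R@np.array(P,float)+t); return q[:2]/q[2]
          ~~~^^^
  File "h.py", line 4, in cal
    k=env.calibration(c); R=cv2.Rodrigues(np.array(k["rvec"],float))[0]; t=np.array(k["tvec"],float).ravel()
ValueError: time passes only in moves, steps and waits
```

play_rows(deltas=[0.0102,0.034,0.004,3.1,0.0102,0.034,0.004,3.1,0.0102,0.034,0.004,3.1,0.0102,0.034,0.004,3.1,0.0102,0.034,0.004,3.1,0.0102,0.034,0.004,3.1,0.0102,0.034,0.004,3.1,0.0102,0.034,0.004,3.1,0.0102,0.034,0.004,3.1,0.0102,0.034,0.004,3.1,0.0102,0.034,0.004,3.1,0.0102,0.034,0.004,3.1], claw=0)

```text
t: 5.15
eef_pos: [359.5, -168.8, 273.1]
ee_rot: [1.589, 0.909, -1.587]
contact_force: [1.1, 0.5, -1.0]
grip_width: 85.4
```

play_rows(deltas=[0.0101,0.0339,0,3.15,0.0101,0.0339,0,3.15,0.0101,0.0339,0,3.15,0.0101,0.0339,0,3.15,0.0101,0.0339,0,3.15,0.0101,0.0339,0,3.15,0.0101,0.0339,0,3.15,0.0101,0.0339,0,3.15,0.0101,0.0339,0,3.15,0.0101,0.0339,0,3.15,0.0101,0.0339,0,3.15,0.0101,0.0339,0,3.15])

```text
t: 6.15
eef_pos: [480.7, 238.4, 272.7]
ee_rot: [1.113, 1.268, -1.112]
contact_force: [1.5, -0.6, -0.6]
grip_width: 85.1
```

play_rows(deltas=[0,0,-0.015,0,0,0,-0.015,0,0,0,-0.015,0,0,0,-0.015,0,0,0,-0.015,0,0,0,-0.013,0,0,0,-0.01,0,0,0,-0.005,0,0,0,0,0,0,0,0,0])

```text
t: 6.98
eef_pos: [480.8, 236.5, 169.8]
ee_rot: [1.115, 1.266, -1.115]
contact_force: [0.4, -0.1, 1.7]
grip_width: 85.6
```

```bash
cat > look.py <<'E'
import sys
from h import *
c,x,y,z,r,o=sys.argv[1],*map(float,sys.argv[2:6]),sys.argv[6]
im=env.capture(c); u=px(c,(x,y,z)).round().astype(int); r=int(r)
a=im[max(0,u[1]-int(r*.75)):u[1]+int(r*.75),max(0,u[0]-r):u[0]+r]
f=int(720/a.shape[1]); cv2.imwrite(f"pics/{o}.png",cv2.resize(a,None,fx=f,fy=f,interpolation=cv2.INTER_CUBIC)); print(u,f,env.read_state()["eef_pos"])
E
python3 look.py scene 481 238 150 60 g1
```

```text
[283 137] 6 [481.12496964 236.6410579  170.32792224]
```

View pics/g1.png

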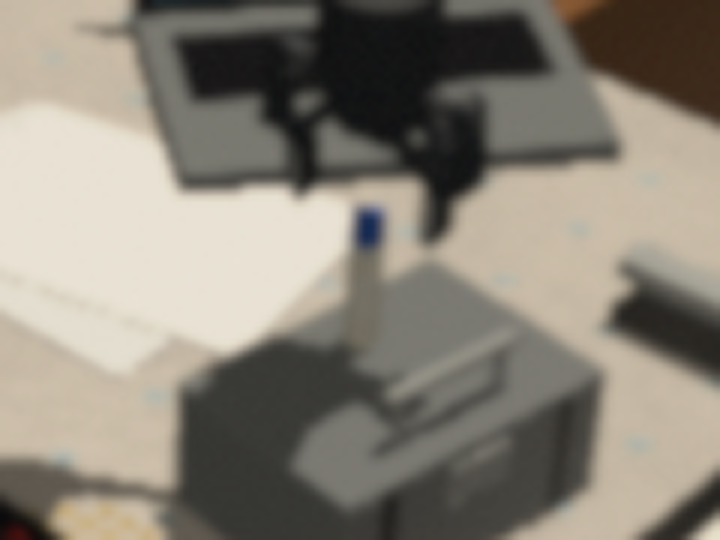

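That picture may have been taken while the arm was still moving, because I sent the move and the look together. I'll keep them separate from now on and look again.

```bash
python3 look.py scene 481 238 150 60 g2; python3 -c "
from h import *
for z in(96.5,160,191.5): print(px('scene',(481,237,z)))"
```

```text
[283 137] 6 [481.28746919 236.70272572 170.58600484]
[282.40224386 148.79332194]
[283.31362714 134.94666294]
[283.78256155 127.82213578]
```

View pics/g2.png

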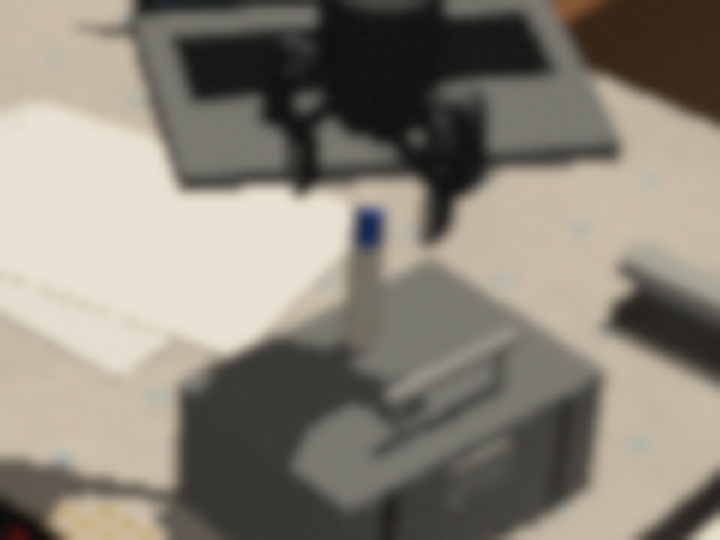

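```bash
python3 look.py top 481 238 150 60 g3; python3 -c "
from h import *
for z in(96.5,160,191.5): print(px('top',(481,237,z)))
print(env.read_state())
for c in('scene','top'): print([(w(c,d['xyz']).round(1),d['confidence']) for d in env.mark_of(c,'vial_center')])"
```

```text
[200 214] 6 [481.31679265 236.73827145 170.68637825]
[202.04651229 214.39711658]
[199.35062889 214.05453624]
[197.93166161 213.87422047]
{'t': 7.1333, 'joint_pos': array([ 3.75926966e-01,  1.97369418e-01,  1.89090125e+00, -6.78819340e-06,
        1.05121309e+00,  2.48952937e-01]), 'qd': array([ 0.00161913, -0.00236439,  0.00210805, -0.00068551, -0.0014788 ,
       -0.00024094]), 'effort': array([ 9.38961748e-04, -3.41969061e+01, -2.53215230e+01,  8.17008618e-05,
        3.03435612e-03, -6.69988225e-07]), 'eef_pos': array([481.31679265, 236.73827145, 170.68637825]), 'ee_rot': array([ 1.11657106,  1.26556833, -1.1134079 ]), 'contact_force': array([ 0.15895227, -0.37361983,  0.4210462 ]), 'torque': array([ 0.0008564 ,  0.02946798, -0.02765934]), 'grip_width': 85.59165753736556}
[(array([480.2, 238.3, 142.2]), 0.48), (array([ 521.6, -196.8,   47.8]), 0.43)]
[(array([ 5.840e+02,  4.953e+02, -3.000e-01]), 0.53)]
```

View pics/g3.png

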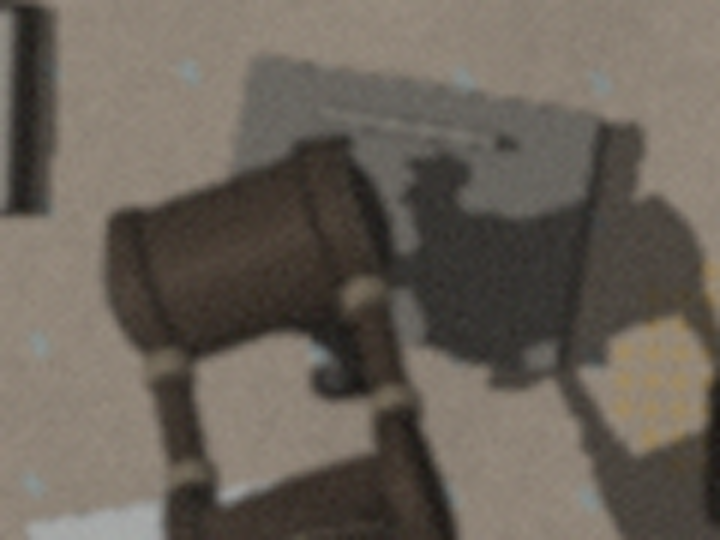

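```bash
python3 -c "
from h import *
for z in(203,215,240,260): print(z,px('scene',(237,-578.4,z))*800/512)
# jaws tips at start: +-50 along y_tool
for s in(-50,50): print(px('scene',(237+.379*s,-578.4-.925*s,215))*800/512)
u0=px('scene',(481,238,150)).round()
for s in(-50,50): print((px('scene',(481.3+.99*s,236.7+.14*s,161))-u0+[60,45])*6)
im=cv2.imread('pics/scene0.png')[200:360,0:160]; cv2.imwrite('pics/s0c.png',cv2.resize(im,None,fx=4,fy=4))
"
```

```text
203 [ 63.86687382 323.07984088]
215 [ 61.95492499 318.35406662]
240 [ 57.89726384 308.32472361]
260 [ 54.57660606 300.11703581]
[ 79.71618666 301.46373709]
[ 43.20412857 336.18540857]
[293.73834503 230.54816501]
[432.00662855 283.55044403]
```

View pics/s0c.png

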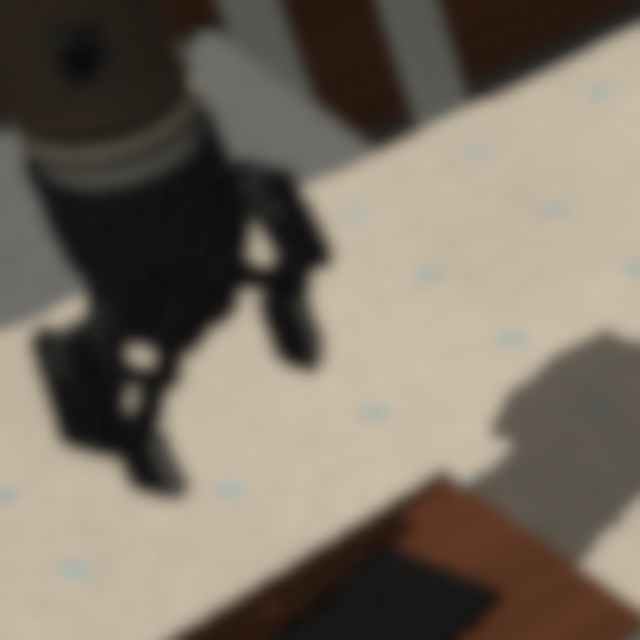

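At the start pose and here, the fingertips show about 30 mm higher than the TCP data predicts, while the columns agree. In g2 the tips are level with the vial's cap at (303,190) and (432,240). Going 24 mm lower is safe under either reading, so I'll do that and look again.

play_rows(deltas=[0,0,-0.006,0,0,0,-0.006,0,0,0,-0.006,0,0,0,-0.006,0,0,0,0,0,0,0,0,0])

```text
t: 7.73
eef_pos: [479.8, 236.2, 144.6]
ee_rot: [1.114, 1.268, -1.117]
contact_force: [-0.3, 0.5, 0.5]
grip_width: 85.4
```

```bash
python3 look.py scene 481 238 150 50 g4
```

```text
[283 137] 7 [480.27335837 236.35011805 145.11964811]
```

View pics/g4.png

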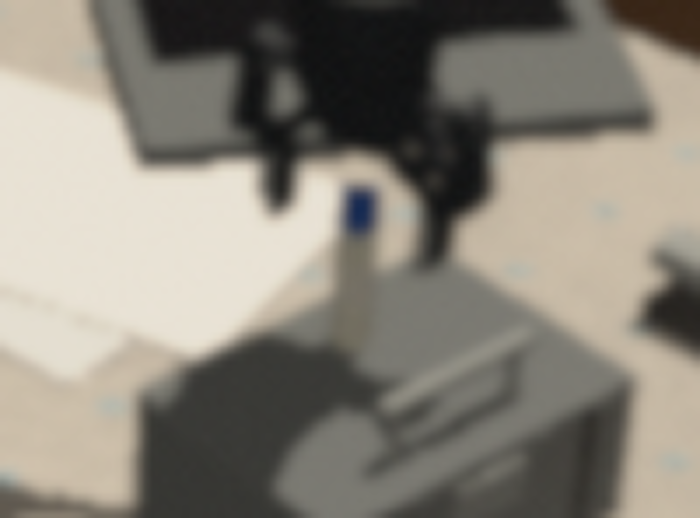

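Tips are now at (275,210) and (432,265). Their midpoint sits on the vial's axis at about z≈162, below the cap. So the physical fingers are about 26 mm higher than the TCP reading implies, and this height suits the grasp I want. Closing.

play_rows(deltas=[0,0,0,0,0,0,0,0,0,0,0,0,0,0,0,0,0,0,0,0,0,0,0,0,0,0,0,0], claw=1, newtons=35)

```text
t: 8.37
eef_pos: [480.7, 236.5, 145.9]
ee_rot: [1.116, 1.266, -1.115]
contact_force: [0.6, -0.1, 1.8]
grip_width: 21.1
```

play_rows(deltas=[0,0,0.005,0,0,0,0.01,0,0,0,0.012,0,0,0,0.012,0,0,0,0.012,0,0,0,0.012,0,0,0,0.007,0,0,0,0,0])

```text
t: 9.03
eef_pos: [482.2, 237.1, 218.6]
ee_rot: [1.119, 1.264, -1.111]
contact_force: [-0.2, 0.5, -0.5]
grip_width: 21.0
```

play_rows(deltas=[0.0022,-0.0285,0,0,0.0022,-0.0285,0,0,0.0022,-0.0285,0,0,0.0022,-0.0285,0,0,0.0022,-0.0285,0,0,0.0022,-0.0285,0,0,0.0022,-0.0285,0,0,0.0022,-0.0285,0,0,0.0022,-0.0285,0,0,0.0022,-0.0285,0,0,0.0022,-0.0285,0,0,0.0022,-0.0285,0,0])

```text
t: 10.03
eef_pos: [506.4, -106.9, 215.1]
ee_rot: [1.115, 1.267, -1.116]
contact_force: [1.1, 0.7, -0.5]
grip_width: 21.0
```

play_rows(deltas=[0,0,-0.02,0,0,0,-0.02,0,0,0,-0.02,0,0,0,-0.015,0,0,0,-0.01,0,0,0,0,0,0,0,0,0,0,0,0,0])

```text
t: 10.7
eef_pos: [507.7, -105.7, 131.4]
ee_rot: [1.115, 1.265, -1.114]
contact_force: [-0.9, -0.2, 0.1]
grip_width: 21.2
```

```bash
python3 look.py scene 507 -105 80 50 g5
cat > rel.py <<'E'
from h import *
for c in("scene","top"):
    V=[];H=[];S=[]
    for i in range(3):
        env.capture(c)
        for d in env.mark_of(c,"vial_center"):
            p=w(c,d["xyz"])
            if abs(p[0]-507)<20 and abs(p[1]+105)<20: V.append(p)
            if abs(p[1]+151)<20 : S.append(p)
        for d in env.mark_of(c,"rack_hole3"):
            p=w(c,d["xyz"])
            if abs(p[1]+104)<20: H.append(p)
    for n,a in(("vial",V),("hole3",H),("spareb",S)): 
        if a: print(c,n,len(a),np.mean(a,0).round(1),np.std(a,0).round(1))
    if c=="top":break
print(env.read_state()["eef_pos"])
E
python3 rel.py
```

```text
[224 200] 7 [ 508.00686381 -105.8249403   131.79857743]
scene vial 3 [ 510.  -105.1  126.7] [0.6 0.6 0.6]
scene hole3 3 [ 506.6 -102.3   50.9] [1.8 1.  1.5]
[ 506.85134242 -105.5750361   130.51926901]
```

View pics/g5.png

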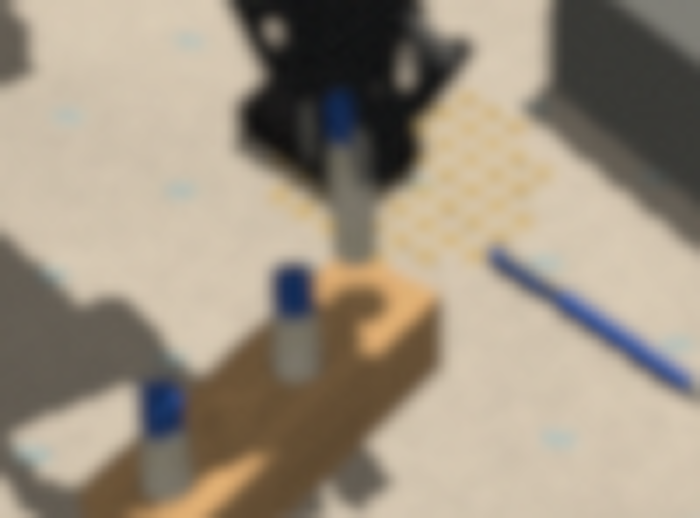

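Run:
```python
from h import *
c="scene"; im=env.capture(c); hsv=cv2.cvtColor(im,cv2.COLOR_BGR2HSV); m=cv2.inRange(hsv,(105,130,40),(130,255,255))
n,l,st,ce=cv2.connectedComponentsWithStats(m)
zb=env.read_state()["eef_pos"][2]-145.5+96.5; print("foot z",zb)
for i in range(1,n):
    if st[i,4]>5 and 160<ce[i,0]<260 and 150<ce[i,1]<260:
        print(st[i],ce[i].round(2),[onz(c,ce[i],z).round(1).tolist() for z in(95,zb+85)])
# dark hole: profile around mouth
g=cv2.cvtColor(im,cv2.COLOR_BGR2GRAY); u=px(c,(507,-104,50)); print(u); x,y=u.round().astype(int); print(g[y-9:y+8,x-9:x+10])
```

```text
foot z 81.5509381070541
[220 176   5   7  29] [221.86 178.62] [[436.5, -43.2, 95.0], [498.8, -102.0, 166.6]]
[214 202   3   5  13] [215.15 204.  ] [[512.5, -150.1, 95.0], [569.6, -201.4, 166.6]]
[195 218   4   7  22] [196.55 220.77] [[525.0, -244.2, 95.0], [581.2, -288.9, 166.6]]
[224.27814985 206.09087604]
[[198 197 196 197 193 181 155 127 116 115 114 122 147 174 188 189 187 190
  194]
 [197 196 195 197 196 186 160 131 118 116 115 122 146 173 189 190 188 189
  191]
 [183 182 184 191 194 187 165 137 123 118 120 128 150 174 188 193 192 190
  189]
 [140 140 150 169 183 185 170 152 139 135 138 148 163 179 190 195 195 194
  191]
 [ 87  87 105 137 165 178 177 169 162 160 162 167 176 183 188 192 193 195
  194]
 [ 52  53  73 114 152 175 179 175 171 168 168 170 175 180 184 186 190 192
  194]
 [ 44  45  62 101 145 169 172 164 157 152 148 150 157 168 178 182 186 187
  190]
 [ 42  44  57  96 138 158 155 139 126 119 117 119 129 147 166 178 183 185
  187]
 [ 44  43  54  88 125 140 131 112 100  97  96  97 106 127 155 175 182 184
  184]
 [ 45  46  53  77 104 113 105  94  89  89  89  91  97 119 151 174 182 184
  178]
 [ 59  58  64  77  89  92  89  86  87  89  91  95 106 130 159 178 182 179
  164]
 [ 82  81  86  90  91  89  86  84  86  93 105 117 132 154 172 180 177 163
  141]
 [102 101 102 102  95  90  86  85  86 100 126 147 162 173 179 176 160 137
  113]
 [111 112 110 105  97  89  86  84  87 104 135 163 177 181 175 159 135 111
   94]
 [114 115 112 106  97  88  85  85  87 102 133 163 177 174 159 134 109  93
   85]
 [115 115 113 106  96  89  84  85  87 101 129 154 163 153 132 109  92  85
   83]
 [116 117 113 108  97  87  85  86  87  98 114 128 130 120 105  91  85  84
   83]]
```

The held vial's foot (355,255 in the crop) is aligned with hole 3's mouth (357,302) to within about 2 mm. I'll make a small correction and then lower slowly, watching the force.

play_rows(deltas=[0.001,0.0015,0,0,0,0,-0.008,0,0,0,-0.008,0,0,0,-0.006,0,0,0,-0.005,0,0,0,-0.004,0,0,0,-0.004,0,0,0,-0.004,0,0,0,0,0])

```text
t: 12.45
eef_pos: [507.2, -103.9, 90.6]
ee_rot: [1.115, 1.268, -1.116]
contact_force: [-1.1, -0.4, -0.9]
grip_width: 20.8
```

play_rows(deltas=[0,0,-0.005,0,0,0,-0.005,0,0,0,-0.005,0,0,0,-0.005,0,0,0,-0.003,0,0,0,-0.002,0,0,0,-0.002,0,0,0,0,0])

```text
t: 13.12
eef_pos: [507.6, -104.0, 64.1]
ee_rot: [1.115, 1.267, -1.116]
contact_force: [0.8, 0.6, -0.8]
grip_width: 20.8
```

play_rows(deltas=[0,0,-0.0015,0,0,0,-0.0015,0,0,0,-0.001,0,0,0,-0.001,0,0,0,0,0])

```text
t: 13.53
eef_pos: [507.8, -104.0, 59.5]
ee_rot: [1.115, 1.267, -1.115]
contact_force: [-0.5, -0.3, -1.1]
grip_width: 21.4
```

play_rows(deltas=[0,0,0,0,0,0,0,0,0,0,0,0,0,0,0,0,0,0,0,0,0,0,0,0], claw=0)

```text
t: 14.03
eef_pos: [507.9, -104.1, 59.6]
ee_rot: [1.115, 1.266, -1.115]
contact_force: [0.3, -0.3, -0.1]
grip_width: 85.4
```

play_rows(deltas=[0,0,0.01,0,0,0,0.02,0,0,0,0.02,0,0,0,0.025,0,0,0,0.03,0,0,0,0.035,0,0,0,0.03,0,0.006,0.03,0,-2,0.006,0.03,0,-2,0.006,0.03,0,-2,0.006,0.03,0,-2,0,0,0,0])

```text
t: 15.03
eef_pos: [532.6, 20.4, 230.7]
ee_rot: [1.22, 1.205, -1.214]
contact_force: [-0.1, 0.3, -0.1]
grip_width: 85.5
```

```bash
python3 look.py scene 507 -105 80 50 g6; python3 rel.py
```

```text
[224 200] 7 [532.18725137  18.21651567 230.47196056]
scene vial 3 [ 508.5 -102.7   54.4] [0.2 1.5 1.2]
scene hole3 2 [ 504.9 -102.    54.1] [1.7 0.5 1.4]
top vial 3 [ 509.3 -105.8   56.2] [0.5 2.9 0.5]
top hole3 3 [ 510.1 -106.4   46.9] [1.1 1.  1.6]
[531.90713167  15.95303055 229.55085491]
```

View pics/g6.png

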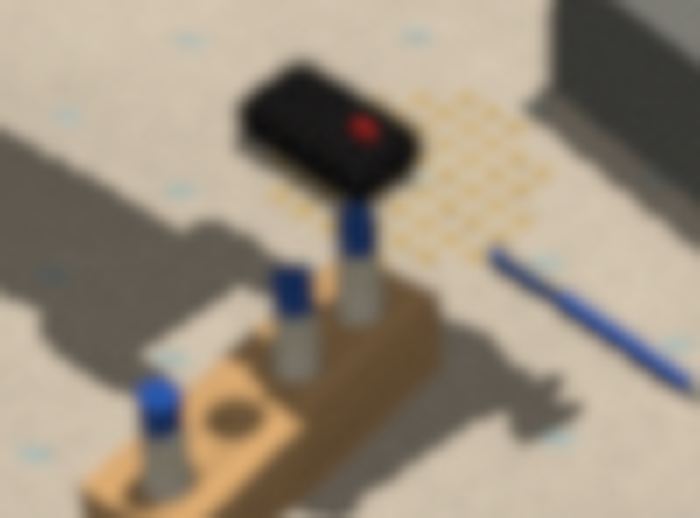

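The vial stands upright and fully down in hole 3 (355,205 to 355,325 in the crop). Both spares are undisturbed, and the mouse and pen haven't moved. Next is the handle.

play_rows(deltas=[0.0048,0.0248,0,-1.1,0.0048,0.0248,0,-1.1,0.0048,0.0248,0,-1.1,0.0048,0.0248,0,-1.1,0.0048,0.0248,0,-1.1,0.0048,0.0248,0,-1.1,0.0048,0.0248,0,-1.1,0.0048,0.0248,0,-1.1,0,0,0,0,0,0,0,0], claw=0.45)

```text
t: 16.82
eef_pos: [570.2, 215.5, 229.3]
ee_rot: [1.328, 1.127, -1.329]
contact_force: [-0.3, 0.3, -0.2]
grip_width: 46.7
```

play_rows(deltas=[0,0,-0.015,0,0,0,-0.015,0,0,0,-0.015,0,0,0,-0.013,0,0,0,-0.012,0,0,0,-0.01,0,0,0,0,0,0,0,0,0])

```text
t: 17.48
eef_pos: [569.9, 213.9, 148.9]
ee_rot: [1.33, 1.126, -1.332]
contact_force: [-0.4, 0.0, 0.8]
grip_width: 46.9
```

```bash
python3 look.py scene 570 214 130 40 g7; python3 -c "
from h import *
from scipy.spatial.transform import Rotation as Ro
M=Ro.from_rotvec(env.read_state()['ee_rot']).as_matrix(); print(M[:,0].round(3),np.degrees(np.arctan2(M[1,1],M[0,1])))"
```

```text
[298 154] 9 [570.62022521 214.23020442 149.7994534 ]
[ 0.  0. -1.] -9.53270919463128
```

View pics/g7.png

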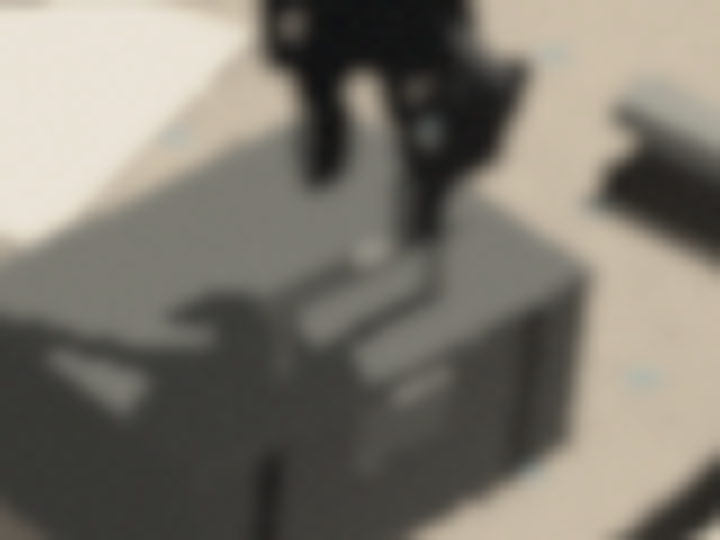

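The bar runs from (295,300) to (430,255). The fingertips at (318,187) and (425,245) straddle it, about 27 mm above it. I'll lower 41 mm, watching the force.

play_rows(deltas=[0,0,-0.006,0,0,0,-0.006,0,0,0,-0.006,0,0,0,-0.006,0,0,0,-0.004,0,0,0,-0.004,0,0,0,-0.003,0,0,0,-0.003,0,0,0,-0.002,0,0,0,-0.001,0,0,0,0,0])

```text
t: 18.45
eef_pos: [570.2, 214.3, 108.4]
ee_rot: [1.33, 1.126, -1.331]
contact_force: [-0.3, -1.0, 0.4]
grip_width: 47.1
```

```bash
python3 look.py scene 570 214 130 40 g8
```

```text
[298 154] 9 [570.34410952 214.33733799 108.5882588 ]
```

View pics/g8.png

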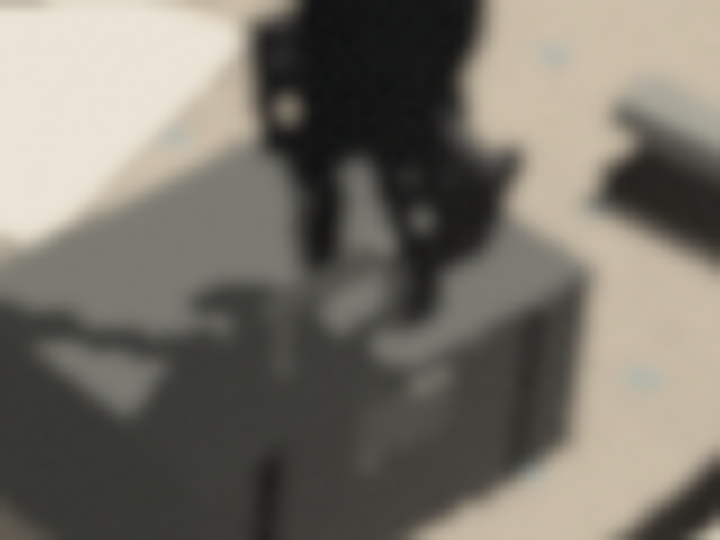

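The tips at (318,268) and (418,315) are on either side of the bar and about 10 mm below it, with no contact. Closing.

play_rows(deltas=[0,0,0,0,0,0,0,0,0,0,0,0,0,0,0,0,0,0,0,0,0,0,0,0,0,0,0,0], claw=1, newtons=30)

```text
t: 19.08
eef_pos: [567.9, 214.7, 108.7]
ee_rot: [1.328, 1.13, -1.335]
contact_force: [-5.4, 0.5, 4.4]
grip_width: 9.6
```

Run:
```python
from h import *
s=env.read_state();print(s["eef_pos"],s["grip_width"],s["contact_force"])
a=np.radians(-9.5); d=np.array([np.cos(a),np.sin(a)])
p0=np.array([130,41.]); th=np.radians(50)*(1-np.cos(np.linspace(0,np.pi,25)))/2
P=np.array([[130*np.cos(t)-41*np.sin(t),130*np.sin(t)+41*np.cos(t)] for t in th]); D=np.diff(P,axis=0)
rows=[[round(v*d[0]/1e3,4),round(v*d[1]/1e3,4),round(z/1e3,4),0] for v,z in D]
print(sum(rows[:12],[]));print(sum(rows[12:],[])); print((P[12]-p0),(P[-1]-p0),d)
```

```text
[567.90277928 214.72027976 108.74310792] 9.55894168137414 [-5.42653166  0.51388943  4.37986516]
[np.float64(-0.0002), np.float64(0.0), np.float64(0.0005), 0, np.float64(-0.0005), np.float64(0.0001), np.float64(0.0014), 0, np.float64(-0.0008), np.float64(0.0001), np.float64(0.0024), 0, np.float64(-0.0012), np.float64(0.0002), np.float64(0.0032), 0, np.float64(-0.0016), np.float64(0.0003), np.float64(0.004), 0, np.float64(-0.002), np.float64(0.0003), np.float64(0.0047), 0, np.float64(-0.0025), np.float64(0.0004), np.float64(0.0053), 0, np.float64(-0.0031), np.float64(0.0005), np.float64(0.0057), 0, np.float64(-0.0036), np.float64(0.0006), np.float64(0.006), 0, np.float64(-0.0041), np.float64(0.0007), np.float64(0.0061), 0, np.float64(-0.0046), np.float64(0.0008), np.float64(0.006), 0, np.float64(-0.005), np.float64(0.0008), np.float64(0.0059), 0]
[np.float64(-0.0053), np.float64(0.0009), np.float64(0.0056), 0, np.float64(-0.0055), np.float64(0.0009), np.float64(0.0052), 0, np.float64(-0.0056), np.float64(0.0009), np.float64(0.0047), 0, np.float64(-0.0055), np.float64(0.0009), np.float64(0.0041), 0, np.float64(-0.0053), np.float64(0.0009), np.float64(0.0036), 0, np.float64(-0.0049), np.float64(0.0008), np.float64(0.003), 0, np.float64(-0.0044), np.float64(0.0007), np.float64(0.0025), 0, np.float64(-0.0038), np.float64(0.0006), np.float64(0.0019), 0, np.float64(-0.0031), np.float64(0.0005), np.float64(0.0015), 0, np.float64(-0.0023), np.float64(0.0004), np.float64(0.001), 0, np.float64(-0.0014), np.float64(0.0002), np.float64(0.0006), 0, np.float64(-0.0005), np.float64(0.0001), np.float64(0.0002), 0]
[-29.50733642  51.09899329] [-77.84543291  84.9400696 ] [ 0.9862856  -0.16504761]
```

The bar is gripped (9.6 mm reading, with the same ~1 mm offset the vial showed). A 2 mm mismatch gives −5 N, so I'll take that out first and then follow the arc.

play_rows(deltas=[-0.0026,0.0004,0.0005,0,-0.0005,0.0001,0.0014,0,-0.0008,0.0001,0.0024,0,-0.0012,0.0002,0.0032,0,-0.0016,0.0003,0.004,0,-0.002,0.0003,0.0047,0,-0.0025,0.0004,0.0053,0,-0.0031,0.0005,0.0057,0,-0.0036,0.0006,0.006,0,-0.0041,0.0007,0.0061,0,-0.0046,0.0008,0.006,0,-0.005,0.0008,0.0059,0])

```text
t: 20.08
eef_pos: [539.4, 219.0, 161.2]
ee_rot: [1.331, 1.124, -1.329]
contact_force: [3.5, -3.6, -1.2]
grip_width: 9.7
```

play_rows(deltas=[-0.0053,0.0009,0.0056,0,-0.0055,0.0009,0.0052,0,-0.0056,0.0009,0.0047,0,-0.0055,0.0009,0.0041,0,-0.0053,0.0009,0.0036,0,-0.0049,0.0008,0.003,0,-0.0044,0.0007,0.0025,0,-0.0038,0.0006,0.0019,0,-0.0031,0.0005,0.0015,0,-0.0023,0.0004,0.001,0,-0.0014,0.0002,0.0006,0,-0.0005,0.0001,0.0002,0])

```text
t: 21.08
eef_pos: [493.1, 226.1, 196.7]
ee_rot: [1.332, 1.121, -1.326]
contact_force: [4.5, -6.4, 6.7]
grip_width: 9.6
```

play_rows(deltas=[0,0,0,0,0,0,0,0,0,0,0,0,0,0,0,0,0,0,0,0])

```text
t: 21.5
eef_pos: [493.0, 226.1, 196.7]
ee_rot: [1.331, 1.121, -1.326]
contact_force: [4.8, -6.9, 5.5]
grip_width: 9.4
```

```bash
python3 look.py scene 530 200 140 70 g9; python3 rel.py
python3 - <<'E'
from h import *
for c in("scene","top"):
    env.capture(c)
    for n in("kit_lid_handle","kit_lid_hinge","glue_bottle","spray_bottle"): print(c,n,[(w(c,d["xyz"]).round(1).tolist(),round(d["confidence"],2)) for d in env.mark_of(c,n)[:2]])
s=env.read_state();print(s["t"],s["eef_pos"],s["contact_force"],s["grip_width"])
E
```

```text
[287 149] 5 [493.00909634 226.12471299 196.64690508]
scene vial 3 [ 508.9 -101.7   55.2] [1.  0.3 0.9]
scene hole3 3 [ 505.4 -100.8   52.6] [0.2 2.4 1.3]
top vial 3 [ 509.  -104.1   56.2] [1.4 1.3 1.2]
top hole3 3 [ 511.  -106.8   46.5] [0.8 1.8 0.5]
[493.06481332 226.11048755 196.67323451]
scene kit_lid_handle [([494.9, 227.1, 215.6], 0.62)]
scene kit_lid_hinge [([436.7, 237.7, 90.6], 0.63)]
scene glue_bottle [([754.4, -37.2, 1.9], 0.59)]
scene spray_bottle [([759.8, 51.2, -1.4], 0.58)]
top kit_lid_handle [([494.6, 226.1, 215.8], 0.55)]
top kit_lid_hinge [([439.6, 236.0, 89.2], 0.8)]
top glue_bottle [([756.8, -39.1, 1.9], 0.6)]
top spray_bottle [([756.9, 51.4, -1.1], 0.54)]
22.95 [493.04846818 226.1290384  196.67597784] [ 4.27365737 -5.57128199  5.7728066 ] 9.449615343579865
```

View pics/g9.png

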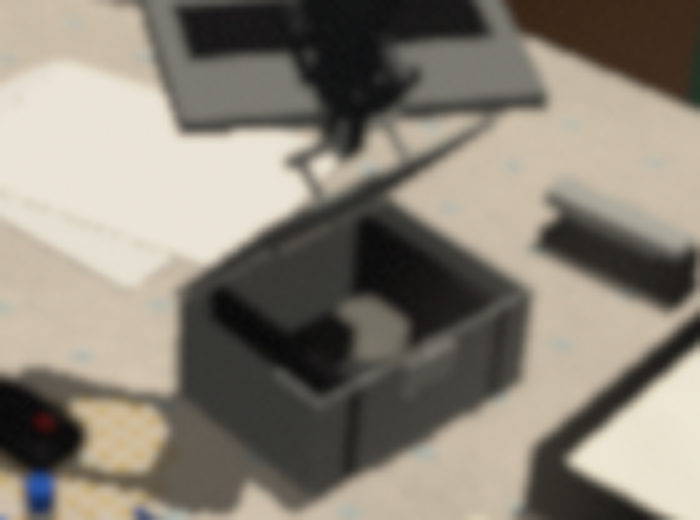

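```bash
python3 -c "
from h import *
s=env.read_state();print(s['t'],s['eef_pos'],s['contact_force'],s['grip_width']); print(env.hand_in())"
```

```text
22.95 [493.04846818 226.1290384  196.67597784] [ 4.27365737 -5.57128199  5.7728066 ] 9.449615343579865
the job is handed in; nothing more can be done
None
```

The vial stands in hole 3 of the block, let go while the lid was shut. The fingers are holding the lid open by its bar at about 48–49°, and I handed the job in at 22.95 s. No verdict was reported.

**Last checks**
- **Lid:** the handle marker (about 495, 227, 216 mm) and the hinge give about 48.4°, inside the 43–57° window. The arm is still, the grip width is 9.4 mm, and the wrist force is about 9 N.
- **Vial:** both cameras see it upright, with its centre about 55–56 mm above the desk. It is 1–4 mm from the measured hole 3, which is about as fine as the cameras resolve.
- **Everything else:** the two bottles were re-measured within about 4 mm of their start positions. In the closing views the spares, mouse, pen and stapler looked untouched. I did not re-check the black box by camera, though the arm never went near it after the start.

**Disagreements**
- **Finger height:** in the pictures the fingers stood about 26 mm higher than the TCP position and `env.tips_ahead` imply. I went by the pictures; the vial grasp, placing and bar grasp all worked at those heights.
- **Cameras:** the two differ by 3–6 mm in position, so I used averages and measurements relative to nearby objects.
- **Concurrent call:** early on, one measuring script ran at the same time as a move and stopped with an error. It did no harm to the scene.

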